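Put the bathroom things back on their outlined pads

ROBOT

A 6-joint arm with a two-finger parallel gripper is mounted at the origin on the work surface. World frame = base frame: x ahead of the robot, y to its left, z up, the work surface at z = 0. Lengths are in m, angles in rad, forces in N, time in s.
With the tool pointing down it reaches from about 0.35 to 0.725 m from the base axis. Payload 4.3 kg.
Tool frame: the origin (TCP) lies on the front face of the gripper's body, between the roots of the fingers; the fingertips stand 73 mm ahead of it and the grasp point (between the pads) lies 54 mm ahead of it; z points along the fingers, y is the direction in which the jaws open and shut (so a half turn about z gives the same grasp; the last joint's range is limited). The gripper opens to 85 mm and grips with 20 to 120 N. Pads are 22 mm wide; open, the fingers measure 114 mm over their backs; the gripper's body (76 mm by 85 mm) begins 54 mm behind the grasp point. The pads swing forward as they close: fully open they stand 13 mm farther back than shut.
Start: joints at [-1.417, 0.377, 0.081, 1.274, 0, 1.46], TCP at [0.15, -0.555, 0.304] pointing down, gripper open.
Joint ranges: [-2.72, 2.72], [-0.84, 1.66], [-1.02, 1.22], [-1.77, 2.12], [-1.37, 1.28], [-3.14, 3.14]. Speed limits (rad/s): [2.57, 2.57, 3.14, 3.14, 3.14, 3.14].

INTERFACE

Orientations are given as a 3x3 rotation matrix whose columns are the frame's x, y, z axes.
In Python, from rig import sensors, viewer, ctrl gives the robot as it stands.
- The arm moves only by the tool apply_moves, never from a script. Its argument "increments" is one flat list of numbers, 5 for each row, row after row: the opening in per cent of the stroke, from 0 (shut) to 100 (fully open), then the shift along the tool's x, y, z in mm, then the turn about the tool's z in degrees. A call has 1 to 5 rows; each row shifts and turns the commanded pose from where the row before left it, along the tool's axes as they then stand; what a row does not reach is not made up. A row lasts 1/10 s, in which the tool goes at most 50 mm and 8.59 degrees, less where a joint would pass 70% of its speed; a pose out of reach is approached as far as the arm can. A call with a gripper value outside its range is refused whole. The fingers move at their own pace and stop on an object; the grip force is fixed at half the most. Time passes only in rows, so rows that do not move let the fingers close. It gives the time, the measured TCP pose, the force and the opening at its end, in the units of the state.
- sensors.state(): the state, without advancing time (a new reading comes with each control period).
- viewer.snapshot(name): name is "scene" or "side" or "wrist"; returns a dict with "frame" (400x640x3 uint8, blue, green, red), "fovy" (degrees; the focal length in pixels is half the picture's height over the tangent of half this angle, whatever the lens; pixels are square), "cx", "cy" (the principal point, pixels), "extrinsics" (4x4, takes a point from camera to world coordinates). Camera axes: x right, y up, looking along -z (the intrinsics and any distortion apply to the point x, -y, -z); pixel columns grow to the right and rows downward; lengths in m; the calibration is good to about 2 mm. A picture is of the moment at which its call begins. There is no depth.
- ctrl.finish_job(): hands the job in, once; it reports no verdict.
The state is a dict: "clock": time; "joints": joint angles; "qvel": joint speeds; "effort": joint torques, N m; "ee_pos": TCP position; "eef_rot": TCP orientation; "ft_force": force on the tool from outside, world axes, zero at the start; "torque": the same for the moment, N m; "width": finger opening in m.
Only numpy, scipy, OpenCV 4.12 (cv2) and the standard library are available. Lean on these libraries where they do the work, as an engineer would, in place of code of your own. Each camera call takes 0.05 s, during which the arm holds its last target. There are 200 camera calls.

TASK

The shelf from the mirror cabinet has been wiped and lies on the counter: put the amber bottle, the glass jar, the tweezers and the nail clipper back on it, each centred on the dark pad that bears its own outline, the bottle and jar standing upright and the tweezers and clipper lying flat (the clipper's lever up) and in line with their outlines (either end may point either way). Set the glass jar down gently, never letting it drop, and leave the pill organiser and the blue tumbler where they are.

Things in the scene. Friction and masses are not known exactly. Their poses are not given: they have to be found in the camera images.
- amber_bottle: amber plastic pill bottle, 44 mm in diameter and 60 mm tall with a paper band, closed by a white twist cap 45 mm in diameter and 18 mm tall (78 mm in all), about 60 g, standing loose on the counter; origin at the centre of its underside, z up
- glass_jar: clear glass jar, 58 mm in diameter and 46 mm tall, closed by a chrome lid 60 mm in diameter and 14 mm tall (60 mm in all), about 160 g, standing loose on the counter; origin at the centre of its underside, z up
- tweezers: rigid steel tweezers lying on their side on the counter, 95 mm long (x, tips towards +x), 12 mm wide over the two parallel arms at the middle (y), 9 mm high, about 25 g; origin at the middle of the underside, z up. To be taken across y at the middle
- nail_clipper: steel nail clipper lying flat on the counter, 56 mm long (x, jaws towards +x), 13 mm wide (y), 13 mm high with the lever on top, about 40 g; origin at the centre of the underside, z up. To be taken across y at the middle
- bottle_pad: round dark pad 76 mm in diameter with an amber disc 62 mm in diameter as outline: the place of the amber bottle; fixed on the white shelf, 4 mm thick; origin at the centre of its underside (12 mm above the counter), its top 4 mm above the origin; z up. 
- jar_pad: round dark pad 90 mm in diameter with a silver-grey disc 76 mm in diameter as outline: the place of the glass jar; fixed on the white shelf, 4 mm thick; origin at the centre of its underside (12 mm above the counter), its top 4 mm above the origin; z up. 
- tweezers_pad: long dark pad 122 mm by 40 mm with a long white stepped, tapering outline along its x: the place of the tweezers; fixed on the white shelf, 4 mm thick; origin at the centre of its underside (12 mm above the counter), its top 4 mm above the origin; z up. 
- clipper_pad: short dark pad 86 mm by 42 mm with a short white outline, rounded at one end, along its x: the place of the nail clipper; fixed on the white shelf, 4 mm thick; origin at the centre of its underside (12 mm above the counter), its top 4 mm above the origin; z up. 
- pill_organiser: white pill organiser with four coloured flip lids, 104 mm (x) by 32 mm (y) by 23 mm high, lying loose on the white shelf among the pads; origin at the centre of its underside, z up. Leave it alone. (The white shelf itself is a fixed board 130 mm by 600 mm, 12 mm high, long side roughly across the robot's front)
- tumbler: open blue plastic tumbler, 68 mm in diameter at the rim and 85 mm tall, standing loose on the counter among the things; origin at the centre of its underside. Leave it alone. (A loose white cream tin with a green lid, 58 mm in diameter and 22 mm high, also stands in this row, which has six places 150 mm or so apart)

How it is judged:
By the outcome, as a careful person would: the job done as asked, in the order asked, and still so for the second after the job is handed in, with the robot touching nothing.
It also fails if it takes over 115 s, if anything falls off the work surface, if the arm or the gripper's body presses on something with over 40 N, if the wrist force passes 120 N, or if a joint passes its speed limit or range.

## Working session

There is one attempt and no reset: what is moved stays moved. The work goes in short steps, Python scripts to look and compute and a tool call to move; the robot and the scene stay as the last step left them, time stands still between calls to the robot, and variables do not carry over. Pictures are saved under pics/ and viewed, about 12 in all and at most 16, crops included, and the job is handed in when it is done.

Besides the shell and the picture viewer there is one more tool, called after "Request:" as a command line: name --argument value ..., lists and objects as JSON in quotes. apply_moves: Moves the arm, as the interface text tells. Its arguments: {"type":"object","properties":{"increments":{"type":"array","items":{"type":"number"}}},"required":["increments"]}

```bash
mkdir -p pics; ls; python3 - <<'E'
from rig import sensors, viewer
import cv2
s=sensors.state(); print({k:(v if not hasattr(v,'round') else v) for k,v in s.items()})
for n in ("scene","side"):
    d=viewer.snapshot(n); cv2.imwrite(f"pics/{n}0.png",d["frame"]); print(n,{k:v for k,v in d.items() if k!="frame"})
E
```

```text
pics
{'clock': 0.0, 'joints': array([-1.41728499e+00,  3.78079145e-01,  7.96519403e-02,  1.27441332e+00,
       -2.00695596e-05,  1.46049046e+00]), 'qvel': array([ 1.00174470e-03, -7.60432728e-04,  7.49283278e-04,  4.61874481e-04,
        2.01226542e-05, -2.11601991e-04]), 'effort': array([-3.42174499e-04, -4.63603306e+01,  2.69876897e+01,  2.09373306e-02,
       -2.04986591e-04,  9.73834432e-06]), 'ee_pos': array([ 0.14986187, -0.55460603,  0.30296164]), 'eef_rot': array([[ 9.65401642e-01,  2.60767253e-01, -3.32410333e-04],
       [ 2.60767384e-01, -9.65399556e-01,  2.01709181e-03],
       [ 2.05082703e-04, -2.03398552e-03, -9.99997910e-01]]), 'ft_force': array([0.26789068, 0.25563285, 0.27949147]), 'torque': array([ 0.01612298,  0.03435844, -0.01286472]), 'width': 0.08519102379317964}
scene {'fovy': 50.98647524747024, 'cx': 322.0199591113502, 'cy': 200.5937484366444, 'extrinsics': array([[ 0.52643049, -0.71381478,  0.46188678,  1.03577689],
       [ 0.85019496,  0.44597592, -0.27977494, -0.29077188],
       [-0.00628289,  0.53997587,  0.84165705,  0.95283775],
       [ 0.        ,  0.        ,  0.        ,  1.        ]])}
side {'fovy': 48.40009933602443, 'cx': 308.75697744562734, 'cy': 192.18323851932556, 'extrinsics': array([[ 0.96661673,  0.17796667, -0.18433655,  0.33474876],
       [-0.25538552,  0.6109303 , -0.74936133, -0.86375193],
       [-0.02074456,  0.77142209,  0.63598556,  0.77319549],
       [ 0.        ,  0.        ,  0.        ,  1.        ]])}
```

View pics/scene0.png

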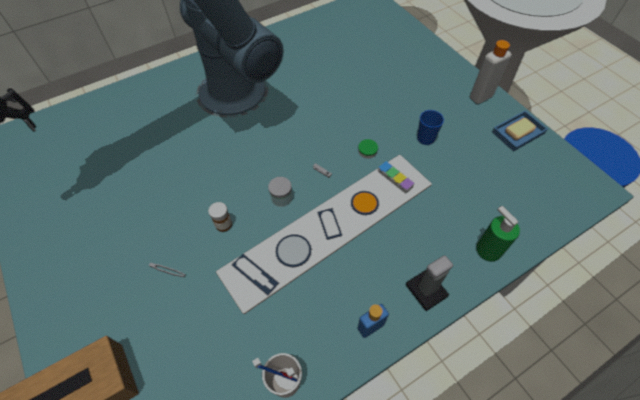

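View pics/side0.png

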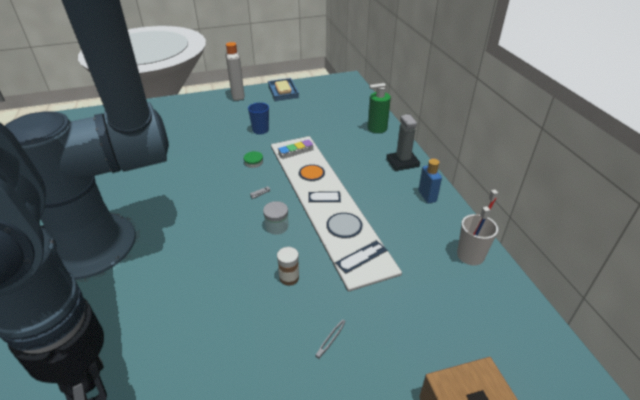

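The scene shows, in a row, tweezers (167,270), bottle (220,217), jar (280,190), clipper (322,170), tin (368,148) and tumbler (430,127). On the shelf are the tweezers pad (255,272), jar pad (293,250), clipper pad (330,223), bottle pad (365,202) and organiser (396,176). The side view agrees. I'll do coarse positions from both views first.

```bash
cat > h.py <<'E'
import numpy as np, cv2
from rig import sensors, viewer
def snap(n,save=None):
    d=viewer.snapshot(n)
    if save: cv2.imwrite(f"pics/{save}.png",d["frame"])
    return d
def ray(d,u,v):
    f=200/np.tan(np.radians(d["fovy"])/2); T=d["extrinsics"]
    return T[:3,3], T[:3,:3]@np.array([(u-d["cx"])/f,-(v-d["cy"])/f,-1.])
def onz(d,u,v,z):
    o,r=ray(d,u,v); return o+r*(z-o[2])/r[2]
def proj(d,p):
    f=200/np.tan(np.radians(d["fovy"])/2); T=d["extrinsics"]
    c=T[:3,:3].T@(np.asarray(p)-T[:3,3]); return d["cx"]+f*c[0]/-c[2], d["cy"]-f*c[1]/-c[2]
def tri(d1,p1,d2,p2):
    o1,r1=ray(d1,*p1);o2,r2=ray(d2,*p2)
    s=np.linalg.lstsq(np.c_[r1,-r2],o2-o1,rcond=None)[0]
    a,b=o1+s[0]*r1,o2+s[1]*r2
    return (a+b)/2,np.linalg.norm(a-b)
E
python3 - <<'E'
from h import *
a=snap("scene");b=snap("side")
P=dict(tw=((167,270),(331,338),.005),clip=((322,170),(260,192),.008),bcap=((218,209),(288,255),.078),jlid=((280,185),(276,210),.06),
 twp=((255,272),(361,257),.016),jp=((293,250),(345,225),.016),cp=((330,223),(324,197),.016),bp=((365,202),(312,172),.016),
 org=((396,176),(296,149),.035),tin=((368,146),(253,157),.022),tum=((430,117),(259,108),.085),
 c1=((219,271),(349,284),.012),c2=((242,306),(398,274),.012),c3=((431,184),(312,138),.012),c4=((402,156),(272,142),.012),
 tw1=((150,265),(320,354),.005),tw2=((185,275),(344,322),.005),cl1=((315,166),(251,195),.008),cl2=((330,175),(270,188),.008))
np.set_printoptions(precision=4,suppress=True)
for k,(p,q,z) in P.items():
    t,g=tri(a,p,b,q); print(k,onz(a,*p,z)[:2],onz(b,*q,z)[:2],t,round(g,4))
print(viewer.snapshot("wrist")["extrinsics"],{k for k in viewer.snapshot("wrist")})
E
```

```text
tw [ 0.4863 -0.4013] [ 0.4853 -0.4006] [ 0.4857 -0.4009  0.0046] 0.0011
clip [0.4305 0.077 ] [0.4296 0.0756] [0.4297 0.0774 0.0067] 0.0002
bcap [ 0.4414 -0.2291] [ 0.4414 -0.2329] [ 0.4411 -0.2297  0.0759] 0.0024
jlid [ 0.4472 -0.0611] [ 0.4484 -0.0666] [ 0.4478 -0.062   0.058 ] 0.0039
twp [ 0.6094 -0.2225] [ 0.609 -0.228] [ 0.6093 -0.2235  0.0127] 0.0035
jp [ 0.6069 -0.1164] [ 0.6072 -0.1186] [ 0.6072 -0.1168  0.0151] 0.0016
cp [0.5906 0.0021] [ 0.5877 -0.0021] [0.5889 0.003  0.0119] 0.0008
bp [0.5857 0.1148] [0.586  0.1127] [0.5859 0.1145 0.0153] 0.0014
org [0.5708 0.2251] [0.5638 0.2108] [0.5666 0.23   0.0236] 0.0035
tin [0.4365 0.2289] [0.4362 0.2251] [0.436  0.2293 0.02  ] 0.0018
tum [0.483  0.4023] [0.4899 0.3969] [0.488  0.3967 0.0881] 0.0062
c1 [ 0.5593 -0.2947] [ 0.5592 -0.2905] [ 0.5593 -0.2937  0.0144] 0.003
c2 [ 0.6667 -0.2855] [ 0.671  -0.2935] [ 0.6694 -0.2886  0.0106] 0.0086
c3 [0.6313 0.3025] [0.6338 0.2901] [0.6335 0.3006 0.009 ] 0.0083
c4 [0.5118 0.2953] [0.508  0.3037] [0.5092 0.2978 0.0127] 0.0064
tw1 [ 0.4517 -0.432 ] [ 0.4554 -0.4275] [ 0.4548 -0.431   0.0105] 0.0007
tw2 [ 0.5218 -0.3689] [ 0.5208 -0.3732] [ 0.521  -0.37    0.0017] 0.0024
cl1 [0.408  0.0676] [0.404  0.0699] [0.4051 0.0696 0.0064] 0.0036
cl2 [0.457  0.0867] [0.459 0.085] [0.4584 0.0857 0.0086] 0.0021
[[ 0.2601  0.9206  0.2913  0.2251]
 [-0.9656  0.2487  0.0763 -0.5346]
 [-0.0022 -0.3012  0.9536  0.3728]
 [ 0.      0.      0.      1.    ]] {'frame', 'cy', 'fovy', 'extrinsics', 'cx'}
```

Pinhole calibration agrees across the views to a few mm. I'll turn to yaw 90° (tool x = world y, tool y = world x) and move above the bottle.

Request:
apply_moves --increments '[100,0,0,0,-8.4,100,0,0,0,-8.4,100,0,0,0,-8.4,100,0,0,0,-8.4,100,0,0,0,-8.4]'

```text
clock: 0.8
ee_pos: [0.1499, -0.5551, 0.3038]
eef_rot: [[0.538, 0.843, -0.0], [0.843, -0.538, 0.0], [0.0, -0.0, -1.0]]
ft_force: [-0.2, 0.4, 0.4]
width: 0.0858
```

Request:
apply_moves --increments '[100,0,0,0,-8.4,100,0,0,0,-8.4,100,0,0,0,-8.4,100,0,0,0,-7.8,100,0,0,0,0]'

```text
clock: 1.3
ee_pos: [0.1499, -0.5551, 0.3039]
eef_rot: [[-0.002, 1.0, -0.0], [1.0, 0.002, 0.0], [0.0, -0.0, -1.0]]
ft_force: [-1.4, -0.3, 0.2]
width: 0.0853
```

Request:
apply_moves --increments '[100,32,29,0,0,100,32,29,0,0,100,32,29,0,0,100,32,29,0,0,100,32,29,0,0]'

```text
clock: 1.8
ee_pos: [0.2955, -0.3935, 0.304]
eef_rot: [[0.002, 1.0, 0.0], [1.0, -0.002, -0.0], [-0.0, 0.0, -1.0]]
ft_force: [0.6, 0.1, -0.1]
width: 0.0856
```

Request:
apply_moves --increments '[100,32,29,0,0,100,32,29,0,0,100,32,29,0,0,100,32,29,0,0,100,32,29,0,0]'

```text
clock: 2.3
ee_pos: [0.4403, -0.2331, 0.3041]
eef_rot: [[0.001, 1.0, 0.0], [1.0, -0.001, -0.0], [-0.0, 0.0, -1.0]]
ft_force: [1.1, -0.9, -0.1]
width: 0.0852
```

```bash
python3 - <<'E'
from h import *
s=sensors.state();print(s["clock"],s["ee_pos"],s["eef_rot"][:,0],s["ft_force"])
d=snap("wrist","w1")
for p in [(.441,-.23,.078),(.447,-.063,.06),(.607,-.117,.016),(.609,-.223,.016)]: print(proj(d,p))
E
```

```text
2.3 [ 0.44027143 -0.23307479  0.30412108] [ 1.46170968e-03  9.99998817e-01 -4.78267254e-04] [ 1.05444916 -0.87471293 -0.07866557]
(np.float64(312.4708225067277), np.float64(177.02048681088047))
(np.float64(319.5761604544115), np.float64(-32.268254548938245))
(np.float64(483.94097803915906), np.float64(47.49369995507243))
(np.float64(470.9051493180791), np.float64(156.04275326828048))
```

View pics/w1.png

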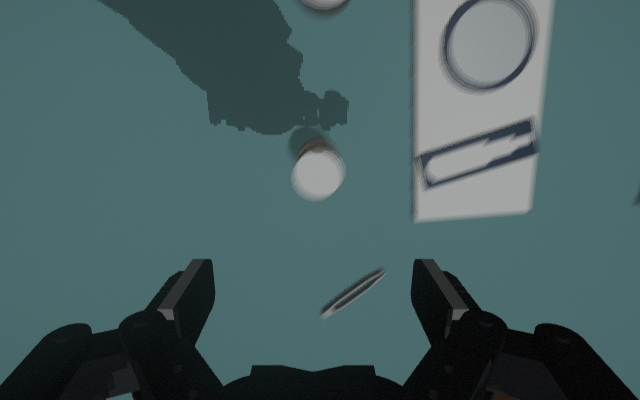

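The wrist view shows the cap at about (318,174), jar pad (489,43) and tweezers pad (477,153), close to the coarse prediction. I'll refine with masks in all three views.

```bash
cat >> h.py <<'E'
def blob(d,mask,u,v,r=60):
    "component nearest (u,v): centroid, minAreaRect, area, extents"
    n,l,st,c=cv2.connectedComponentsWithStats(mask.astype(np.uint8))
    best=min((i for i in range(1,n) if st[i,4]>25),key=lambda i:np.hypot(c[i,0]-u,c[i,1]-v))
    cn=max(cv2.findContours((l==best).astype(np.uint8),0,2)[0],key=cv2.contourArea)
    h=cv2.convexHull(cn); m=cv2.moments(h)
    return (m["m10"]/m["m00"],m["m01"]/m["m00"]),cv2.minAreaRect(h),st[best,4],h[:,0].astype(float)
def hsv(d): return [x.astype(int) for x in cv2.split(cv2.cvtColor(d["frame"],cv2.COLOR_BGR2HSV))]
np.set_printoptions(precision=4,suppress=True)
E
python3 - <<'E'
from h import *
a=snap("scene");b=snap("side");w=snap("wrist")
def rep(nm,d,mask,u,v,z):
    c,rc,A,h=blob(d,mask,u,v); P=np.array([onz(d,x,y,z)[:2] for x,y in h])
    (ce,r)=cv2.minEnclosingCircle(P.astype(np.float32)); 
    M=cv2.minAreaRect((P*1000).astype(np.float32))
    print(nm,np.round(c,1),A,onz(d,*c,z)[:2],"rect c/size mm/ang",np.round(M[0],1),np.round(M[1],1),round(M[2],1))
for nm,d,pts in (("scene",a,dict(cap=(218,209),bp=(365,202),jp=(293,250),tw=(167,270),cl=(322,170))),("side",b,dict(cap=(288,255),bp=(312,172),jp=(345,225),tw=(331,338),cl=(260,192))),("wrist",w,dict(cap=(318,174),tw=(353,294)))):
    H,S,V=hsv(d)
    white=(S<50)&(V>120); orange=(H>5)&(H<22)&(S>150); pad=(V<70)
    nt=~((H>80)&(H<100)&(S>70))
    for k,p in pts.items():
        m={"cap":white,"bp":orange,"jp":(S<70)&(V<185)&(V>100),"tw":(S<60)&(V>70),"cl":(S<60)&(V>70)}[k]
        z={"cap":.078,"bp":.016,"jp":.016,"tw":.009,"cl":.010}[k]
        print(d["frame"][int(p[1]),int(p[0])],end=" ")
        rep(nm+" "+k,d,m,*p,z)
E
```

```text
[178 179 176] scene cap [216.9 209.3] 242 [ 0.4408 -0.2317] rect c/size mm/ang [ 441.2 -231.7] [44.6 43.1] 58.0
[ 14 114 176] scene bp [364.5 202.1] 364 [0.5851 0.1134] rect c/size mm/ang [584.7 113.9] [61.1 56.5] 58.0
[159 156 151] scene jp [319.7 232.7] 9632 [ 0.6007 -0.0351] rect c/size mm/ang [595.    0.6] [138.1 604.8] 5.1
[124 122  92] scene tw [166.5 269.5] 200 [ 0.4867 -0.4014] rect c/size mm/ang [ 486.4 -401.6] [99.9 16.9] 39.7
[137 137 136] scene cl [321.8 170. ] 132 [0.4314 0.0757] rect c/size mm/ang [430.7  75. ] [63.6 21.1] 20.4
[218 221 218] side cap [287.3 254.5] 314 [ 0.4402 -0.2311] rect c/size mm/ang [ 440.3 -230.2] [46.9 47. ] 40.6
[47 55 66] side bp [316.7 173.4] 62 [0.5968 0.1024] rect c/size mm/ang [596.4 102.5] [32.7 25.2] 73.7
[191 187 180] side jp [343.9 225. ] 346 [ 0.6047 -0.1179] rect c/size mm/ang [ 605.6 -116.6] [92.2 88.7] 73.5
[147 143 107] side tw [330.1 338.6] 287 [ 0.4824 -0.4037] rect c/size mm/ang [ 484.2 -402.1] [98.3 15.7] 40.1
[98 95 93] side cl [261.6 190.5] 120 [0.4346 0.0785] rect c/size mm/ang [437.1  77.3] [69.6 35.6] 80.4
[164 165 161] wrist cap [314.1 178.4] 1823 [ 0.4426 -0.2308] rect c/size mm/ang [ 442.5 -231.4] [43.1 43.1] 45.2
[84 83 59] wrist tw [349.4 298. ] 367 [ 0.4874 -0.4007] rect c/size mm/ang [ 487.1 -401.1] [95.9 13. ] 40.1
```

Cap centre is (0.4415, -0.2313). Descending and grasping.

Request:
apply_moves --increments '[100,2,1.3,40,0,100,0,0,50,0,100,0,0,50,0,100,0,0,40,0,100,0,0,28,0]'

```text
clock: 3.0
ee_pos: [0.4381, -0.2329, 0.0932]
eef_rot: [[0.002, 1.0, -0.003], [1.0, -0.002, 0.002], [0.002, -0.003, -1.0]]
ft_force: [-0.4, -0.2, -0.0]
width: 0.0854
```

Request:
apply_moves --increments '[0,0,0,0,0,0,0,0,0,0,0,0,0,0,0,0,0,0,0,0,0,0,0,0,0]'

```text
clock: 3.5
ee_pos: [0.442, -0.2339, 0.098]
eef_rot: [[-0.002, 1.0, 0.003], [1.0, 0.002, -0.003], [-0.003, 0.003, -1.0]]
ft_force: [-0.7, -0.6, 8.1]
width: 0.0437
```

Request:
apply_moves --increments '[0,0,0,0,0,0,0,0,0,0,0,0,0,0,0,0,0,0,0,0,0,0,0,0,0]'

```text
clock: 4.0
ee_pos: [0.4421, -0.2339, 0.098]
eef_rot: [[-0.002, 1.0, 0.003], [1.0, 0.002, -0.004], [-0.004, 0.003, -1.0]]
ft_force: [-0.8, -0.5, 6.9]
width: 0.0433
```

Request:
apply_moves --increments '[0,0,0,-30,0,0,0,0,-45,0,0,0,0,-45,0,0,40,16,0,0,0,40,16,0,0]'

```text
clock: 4.5
ee_pos: [0.4741, -0.153, 0.2188]
eef_rot: [[0.001, 1.0, 0.006], [1.0, -0.001, -0.002], [-0.002, 0.006, -1.0]]
ft_force: [0.2, -0.1, -1.6]
width: 0.0432
```

Request:
apply_moves --increments '[0,40,16,0,0,0,40,16,0,0,0,40,16,0,0,0,40,16,0,0,0,40,16,0,0]'

```text
clock: 5.0
ee_pos: [0.5524, 0.0495, 0.2165]
eef_rot: [[-0.002, 1.0, 0.001], [1.0, 0.002, -0.0], [-0.0, 0.001, -1.0]]
ft_force: [0.6, -0.8, -1.3]
width: 0.043
```

Request:
apply_moves --increments '[0,30,12,0,0,0,20,8,0,0,0,0,0,0,0,0,0,0,0,0,0,0,0,0,0]'

```text
clock: 5.5
ee_pos: [0.5715, 0.0968, 0.216]
eef_rot: [[-0.001, 1.0, -0.0], [1.0, 0.001, -0.001], [-0.001, -0.0, -1.0]]
ft_force: [-0.3, -0.2, -1.0]
width: 0.0428
```

```bash
python3 - <<'E'
from h import *
s=sensors.state();print(s["clock"],s["ee_pos"],s["eef_rot"].round(4),s["ft_force"],s["width"])
d=snap("wrist","w2")
zc=s["ee_pos"][2]-.098+.078
H,S,V=hsv(d)
p=proj(d,(*s["ee_pos"][:2],zc)); print(p)
c,rc,A,h=blob(d,(S<50)&(V>120),*p); P=np.array([onz(d,x,y,zc)[:2] for x,y in h]).astype(np.float32)
print(c,A,onz(d,*c,zc),cv2.minAreaRect(P*1000))
c,rc,A,h=blob(d,(H>5)&(H<22)&(S>150),*proj(d,(.585,.1135,.016))); P=np.array([onz(d,x,y,.016)[:2] for x,y in h]).astype(np.float32)
print(c,A,onz(d,*c,.016),cv2.minAreaRect(P*1000))
E
```

```text
5.5 [0.5715 0.0968 0.216 ] [[-0.001   1.     -0.0004]
 [ 1.      0.001  -0.0005]
 [-0.0005 -0.0004 -1.    ]] [-0.2506 -0.2125 -0.9726] 0.042819702084468066
(np.float64(310.00359942130916), np.float64(344.16656114980435))
(302.39325842696627, 290.438202247191) 26 [0.5693 0.1165 0.196 ] ((569.5330200195312, 116.40467071533203), (3.218536138534546, 2.2651052474975586), 48.57047653198242)
(331.5141983905911, 167.28617301145155) 4335 [0.5874 0.1146 0.016 ] ((587.49072265625, 114.4176025390625), (58.277400970458984, 61.14790725708008), 74.82298278808594)
```

View pics/w2.png

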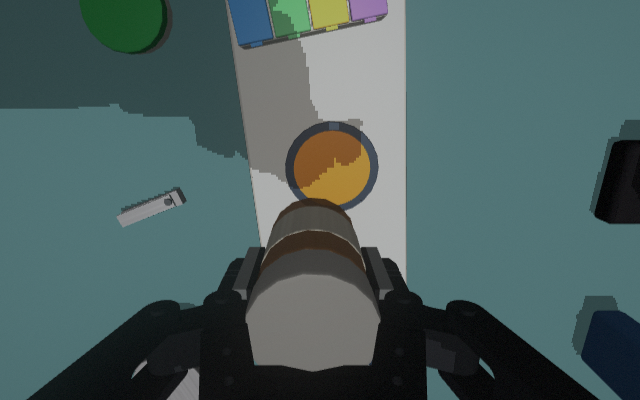

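```bash
python3 - <<'E'
from h import *
d=snap("wrist"); g=cv2.cvtColor(d["frame"],cv2.COLOR_BGR2GRAY)
z=sensors.state()["ee_pos"][2]-.098
for v in (197,198,199,200,202): print(v,onz(d,315,v,z))
print("col315",g[190:215,315]); print(g[260,225:400:3])
for v in (240,): print(onz(d,270,230,z))
E
```

```text
197 [0.5735 0.1213 0.118 ]
198 [0.5735 0.1208 0.118 ]
199 [0.5735 0.1202 0.118 ]
200 [0.5735 0.1197 0.118 ]
202 [0.5735 0.1186 0.118 ]
col315 [135 135 134 134 135 134 135 125  82  48  47  48  43  41  43  45  64  77
  76  75  76  75  76  77  77]
[106 107 107  54  27  29  40  55  55  54  52  27  28  44  45  41  46  59
  63  61  63  62  64  62  64  65  66  63  65  64  64  64  64  64  66  63
  64  62  62  63  62  63  53  44  44  44  97  26  27  55  56  57  55  28
  28  29 164 174 174]
[0.5496 0.1029 0.118 ]
```

Bottle hangs centred in the jaws, 2 mm forward of the TCP. I'll shift by (15, 14.5) and lower to about 3 mm above the pad.

Request:
apply_moves --increments '[0,15,14.5,0,0,0,0,0,40,0,0,0,0,35,0,0,0,0,15,0,0,0,0,8,0]'

```text
clock: 6.1
ee_pos: [0.5848, 0.1117, 0.1158]
eef_rot: [[-0.001, 1.0, -0.004], [1.0, 0.001, -0.001], [-0.001, -0.004, -1.0]]
ft_force: [0.4, 0.4, -0.1]
width: 0.0433
```

Request:
apply_moves --increments '[0,0,0,1,0,0,0,0,1,0,0,0,0,1,0,0,0,0,0,0,0,0,0,0,0]'

```text
clock: 6.6
ee_pos: [0.5869, 0.1127, 0.1156]
eef_rot: [[-0.002, 1.0, 0.001], [1.0, 0.002, 0.0], [0.0, 0.001, -1.0]]
ft_force: [-0.2, -0.5, 0.0]
width: 0.0428
```

Request:
apply_moves --increments '[0,0,0,1,0,0,0,0,0,0,0,0,0,0,0]'

```text
clock: 6.9
ee_pos: [0.5866, 0.1128, 0.114]
eef_rot: [[-0.002, 1.0, 0.0], [1.0, 0.002, -0.0], [-0.0, 0.0, -1.0]]
ft_force: [-0.2, 0.8, -0.5]
width: 0.0432
```

Request:
apply_moves --increments '[0,0,0,0,0,0,0,0,0,0]'

```text
clock: 7.1
ee_pos: [0.5866, 0.1127, 0.114]
eef_rot: [[-0.002, 1.0, 0.0], [1.0, 0.002, -0.0], [-0.0, 0.0, -1.0]]
ft_force: [-0.3, 1.4, 0.2]
width: 0.0436
```

Request:
apply_moves --increments '[0,0,0,1,0,0,0,0,0,0,0,0,0,0,0]'

```text
clock: 7.4
ee_pos: [0.5866, 0.1128, 0.114]
eef_rot: [[-0.002, 1.0, 0.001], [1.0, 0.002, 0.0], [0.0, 0.001, -1.0]]
ft_force: [-1.9, -0.1, 7.0]
width: 0.0433
```

Request:
apply_moves --increments '[80,0,0,0,0,80,0,0,0,0,80,0,0,0,0,80,0,0,0,0,80,0,0,0,0]'

```text
clock: 7.9
ee_pos: [0.5863, 0.1127, 0.1127]
eef_rot: [[-0.002, 1.0, -0.0], [1.0, 0.002, -0.0], [-0.0, -0.0, -1.0]]
ft_force: [-0.4, 0.5, -0.9]
width: 0.0684
```

Request:
apply_moves --increments '[100,0,0,-20,0,100,0,0,-45,0,100,0,0,-45,0,100,0,0,-40,0,100,0,0,-40,0]'

```text
clock: 8.4
ee_pos: [0.5862, 0.1127, 0.3047]
eef_rot: [[-0.002, 1.0, 0.0], [1.0, 0.002, -0.0], [-0.0, 0.0, -1.0]]
ft_force: [1.1, -0.5, 0.7]
width: 0.0854
```

Request:
apply_moves --increments '[100,-45,-15,0,0,100,-45,-15,0,0,100,-30,-15,0,0,100,0,0,0,0,100,0,0,0,0]'

```text
clock: 8.9
ee_pos: [0.5415, -0.0078, 0.303]
eef_rot: [[-0.0, 1.0, 0.0], [1.0, 0.0, 0.0], [0.0, 0.0, -1.0]]
ft_force: [0.0, -0.1, 0.8]
width: 0.0855
```

```bash
cat > m.py <<'E'
from h import *
def rep(nm,d,mask,p,z):
    c,rc,A,h=blob(d,mask,*p); P=np.array([onz(d,x,y,z)[:2] for x,y in h]).astype(np.float32)*1000
    M=cv2.minAreaRect(P); print(nm,np.round(c,1),A,"centroid mm",np.round(onz(d,*c,z)[:2]*1000,1),"rect",np.round(M[0],1),np.round(M[1],1),round(M[2],1)); return h
E
python3 - <<'E'
from m import *
s=sensors.state();print(s["clock"],s["ee_pos"],s["ft_force"])
for n in ("wrist","scene","side"):
    d=snap(n,n+"3"); H,S,V=hsv(d)
    rep(n+" cap",d,(S<45)&(V>130),proj(d,(.587,.114,.094)),.094)
    rep(n+" or",d,(H>5)&(H<24)&(S>150),proj(d,(.587,.114,.016)),.016)
    rep(n+" lid",d,(S<60)&(V>70),proj(d,(.447,-.064,.06)),.06)
E
```

```text
8.9 [ 0.5415 -0.0078  0.303 ] [ 0.0235 -0.1478  0.8081]
wrist cap [360.8 156.9] 24967 centroid mm [582.1  16.9] rect [584.5  -9.9] [ 98.6 293.1] 4.9
wrist or [354.5  47.6] 1025 centroid mm [582.7 108.6] rect [581.5 105.9] [41.4 60.8] 51.5
wrist lid [219.7 228.8] 2601 centroid mm [450.3 -61.5] rect [450.2 -62.4] [58.6 58.8] 14.4
scene cap [334.5 222.4] 5725 centroid mm [631.7 -12.5] rect [627.3  10.1] [119.7 479.6] 5.0
scene or [363.9 203.7] 166 centroid mm [588.5 109.3] rect [589.5 107.3] [60.2 45.6] 39.3
scene lid [280.2 190.6] 564 centroid mm [462.9 -69.1] rect [462.6 -70. ] [60.3 94.7] 64.4
side cap [327.2 202.1] 5200 centroid mm [ 563.7 -110.6] rect [563.4 -66.6] [122.4 490.8] 5.2
side or [311.7 173.2] 91 centroid mm [583.7 107.4] rect [583.5 105.3] [39.9 55.4] 79.2
side lid [275.7 216.4] 725 centroid mm [443.3 -88.8] rect [443.4 -88.1] [119.5  60.2] 79.7
```

View pics/wrist3.png

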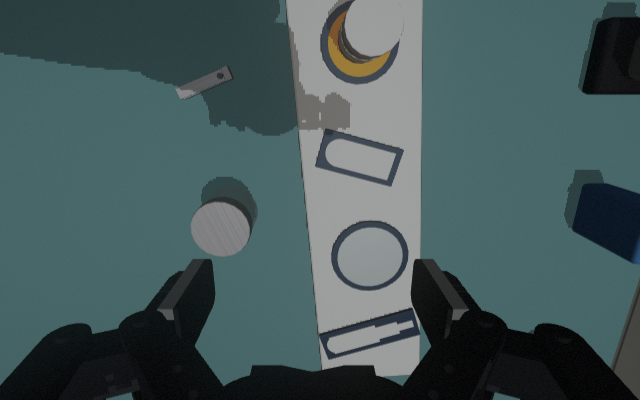

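Bottle stands on its pad: cap centre about (374,25), ring about (361,43). The jar lid is at (221,229), jar pad (370,255), clipper pad (360,157) and tweezers pad (369,333). I'll measure the pads by their dark rims.

```bash
python3 - <<'E'
from m import *
d=snap("wrist"); H,S,V=hsv(d)
for p in ((370,221),(320,165),(322,345),(361,80),(300,100)): print(p,H[p[1],p[0]],S[p[1],p[0]],V[p[1],p[0]])
m=(V<115)&(S>50)&(H>100)&(H<125)
for k,p in dict(bp=(361,43),cp=(360,157),jp=(370,255),tp=(369,333)).items(): rep(k,d,m,p,.016)
print("cap",onz(d,374,25,.094))
w=(S<45)&(V>100); 
g=cv2.cvtColor(d["frame"],cv2.COLOR_BGR2GRAY)
print(cv2.HoughCircles(cv2.medianBlur(g[0:110,300:460],3),cv2.HOUGH_GRADIENT,1,30,param1=100,param2=12,minRadius=24,maxRadius=42))
a=snap("scene")
i=cv2.resize(d["frame"][0:110,280:460],None,fx=4,fy=4); j=cv2.resize(a["frame"][150:260,290:460],None,fx=4,fy=4)
cv2.imwrite("pics/c1.png",np.hstack([i[:,:400],j[:440,80:480]]))
E
```

```text
(370, 221) 90 4 142
(320, 165) 105 68 82
(322, 345) 105 92 61
(361, 80) 106 53 82
(300, 100) 23 9 109
bp [355.7  54.9] 763 centroid mm [584.3 103.5] rect [584.   99.8] [46.5 74.3] 75.4
cp [357.9 158.7] 1055 centroid mm [590.7   1.6] rect [591.1   1.1] [40.5 84.8] 75.0
jp [368.6 256.7] 1008 centroid mm [ 608.1 -113.4] rect [ 608.2 -114.6] [87.7 86.3] 0.2
tp [368.6 334.7] 1196 centroid mm [ 613.8 -222.1] rect [ 612.8 -222.8] [120.6  40.3] 18.8
cap [0.5879 0.1168 0.094 ]
[[[58.5 46.5 31.3]
  [82.5 25.5 38.1]]]
```

View pics/c1.png

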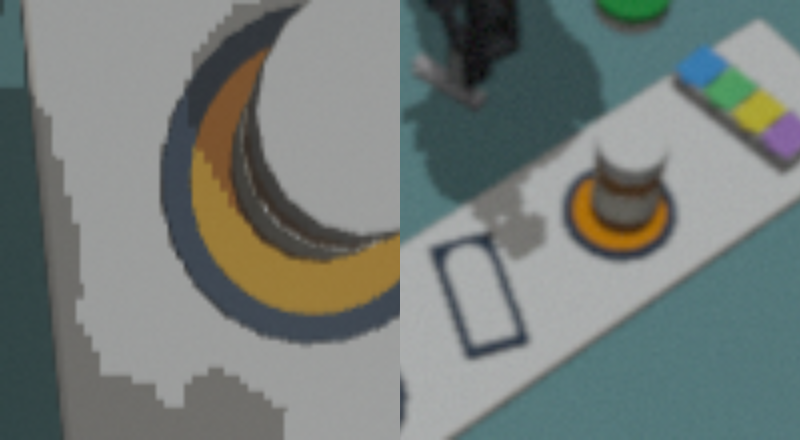

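Request:
apply_moves --increments '[100,-22,-36,0,0,100,-22,-36,0,0,100,-10,-19,20,0,100,0,0,30,0,100,0,0,0,0]'

```text
clock: 9.65
ee_pos: [0.4483, -0.0606, 0.2499]
eef_rot: [[-0.002, 1.0, -0.006], [1.0, 0.002, 0.002], [0.002, -0.006, -1.0]]
ft_force: [-0.2, 0.8, 0.1]
width: 0.0855
```

Request:
apply_moves --increments '[100,0,0,0,0,100,0,0,0,0]'

```text
clock: 9.85
ee_pos: [0.452, -0.0613, 0.2542]
eef_rot: [[-0.003, 1.0, 0.002], [1.0, 0.003, -0.001], [-0.001, 0.002, -1.0]]
ft_force: [-0.8, -0.6, 0.1]
width: 0.0852
```

```bash
python3 - <<'E'
from m import *
print(sensors.state()["ee_pos"])
d=snap("wrist","w4"); H,S,V=hsv(d)
p=proj(d,(.449,-.062,.06)); print(p)
rep("lid",d,(S<60)&(V>110),p,.06)
m=(V<115)&(S>50)&(H>100)&(H<125)
rep("cp",d,m,proj(d,(.591,.001,.016)),.016); rep("jp",d,m,proj(d,(.608,-.115,.016)),.016)
E
```

```text
[ 0.452  -0.0613  0.2542]
(np.float64(307.3721025883979), np.float64(191.10388327319995))
lid [309.1 193.9] 3440 centroid mm [450.4 -64.4] rect [449.9 -65.6] [57.6 51.7] 0.1
cp [469.3 107.7] 1729 centroid mm [590.3   1.4] rect [590.7   0.8] [40.9 85.1] 74.9
jp [470.5 229.1] 1523 centroid mm [ 607.6 -113.4] rect [ 607.5 -115. ] [88.7 86.7] 0.1
```

Request:
apply_moves --increments '[100,-1,-2,0,0,100,0,0,50,0,100,0,0,50,0,100,0,0,45,0,100,0,0,25,0]'

```text
clock: 10.4
ee_pos: [0.4473, -0.0621, 0.0803]
eef_rot: [[-0.002, 1.0, -0.003], [1.0, 0.002, 0.001], [0.001, -0.003, -1.0]]
ft_force: [-0.9, 0.3, 0.5]
width: 0.0852
```

Request:
apply_moves --increments '[50,0,0,0,0,0,0,0,0,0,0,0,0,0,0,0,0,0,0,0,0,0,0,0,0]'

```text
clock: 10.9
ee_pos: [0.4498, -0.0629, 0.0841]
eef_rot: [[-0.002, 1.0, 0.002], [1.0, 0.002, -0.001], [-0.001, 0.002, -1.0]]
ft_force: [-0.4, -0.2, -2.4]
width: 0.0583
```

Request:
apply_moves --increments '[0,0,0,0,0,0,0,0,0,0,0,0,0,0,0,0,0,0,-2,0,0,0,0,0,0]'

```text
clock: 11.4
ee_pos: [0.4486, -0.0625, 0.0849]
eef_rot: [[-0.002, 1.0, -0.0], [1.0, 0.002, 0.0], [0.0, -0.0, -1.0]]
ft_force: [1.1, -0.6, -2.9]
width: 0.0578
```

Request:
apply_moves --increments '[0,0,0,-20,0,0,0,0,-40,0,0,0,0,-40,0,0,-12,30,0,0,0,-18,30,0,0]'

```text
clock: 11.9
ee_pos: [0.5097, -0.0922, 0.1864]
eef_rot: [[-0.003, 1.0, 0.002], [1.0, 0.003, -0.0], [-0.0, 0.002, -1.0]]
ft_force: [1.0, -0.4, -2.1]
width: 0.0585
```

Request:
apply_moves --increments '[0,-18,30,0,0,0,-18,30,0,0,0,-17,25,0,0,0,0,13,0,0,0,0,0,0,0]'

```text
clock: 12.4
ee_pos: [0.6081, -0.1457, 0.1838]
eef_rot: [[-0.002, 1.0, -0.0], [1.0, 0.002, 0.0], [0.0, -0.0, -1.0]]
ft_force: [0.3, -0.3, -1.9]
width: 0.0578
```

Request:
apply_moves --increments '[0,0,0,0,0,0,0,0,0,0,0,0,0,0,0]'

```text
clock: 12.7
ee_pos: [0.6059, -0.1448, 0.1848]
eef_rot: [[-0.002, 1.0, -0.001], [1.0, 0.002, 0.0], [0.0, -0.001, -1.0]]
ft_force: [0.1, 0.6, -2.3]
width: 0.0583
```

```bash
python3 - <<'E'
from m import *
s=sensors.state();print(s["clock"],s["ee_pos"],s["eef_rot"].round(4),s["ft_force"],s["width"])
d=snap("wrist","w5"); H,S,V=hsv(d)
m=(V<115)&(S>50)&(H>100)&(H<125)
rep("cp",d,m,proj(d,(.591,.001,.016)),.016); rep("jp",d,m,proj(d,(.608,-.115,.016)),.016)
z=s["ee_pos"][2]-.0841; x,y=s["ee_pos"][:2]
for dy in (0,2,4): print(dy,proj(d,(x,y+dy/1e3+.029,z)), proj(d,(x,y+dy/1e3+.030,z+.046)))
E
```

```text
12.7 [ 0.6059 -0.1448  0.1848] [[-0.0022  1.     -0.001 ]
 [ 1.      0.0022  0.0002]
 [ 0.0002 -0.001  -1.    ]] [ 0.1263  0.6496 -2.27  ] 0.058347472409490134
cp [276.8   4.3] 185 centroid mm [584.  -16.5] rect [581.1 -15.4] [ 5.2 29.5] 75.4
jp [348.6 150. ] 1276 centroid mm [ 631.8 -107.6] rect [ 634.8 -108.7] [33.9 83.7] 14.1
0 (np.float64(311.1305232192485), np.float64(197.07391491758284)) (np.float64(310.38400615686277), np.float64(234.45297437182685))
2 (np.float64(311.1322475638777), np.float64(193.02189489673333)) (np.float64(310.38253137768334), np.float64(229.05246225783551))
4 (np.float64(311.1339848583573), np.float64(188.9394441531487)) (np.float64(310.381041287491), np.float64(223.59588255615756))
```

View pics/w5.png

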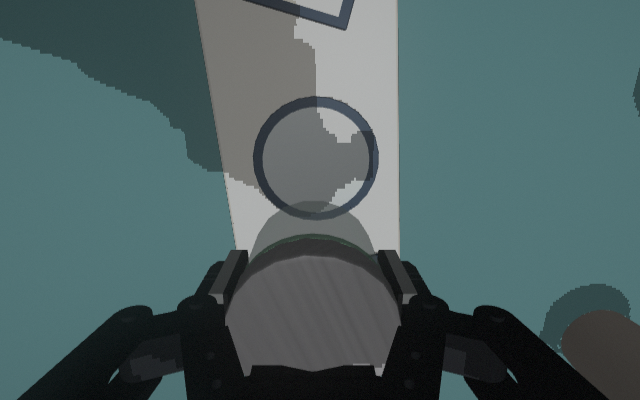

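The jar is held upright. Pad ring spans u 253–379, v 96–219. The jar's bottom front edge is at v≈201 and the lid's lower rim at v≈235.

```bash
python3 - <<'E'
from m import *
d=snap("wrist"); H,S,V=hsv(d)
g=V
print("row157",g[157,245:268],g[157,366:386]); print("col316",g[90:110,316],g[205:226,316]);print("col313",g[196:262:2,313])
l,r=onz(d,253.5,157,.016),onz(d,379,157,.016);t,b=onz(d,316,96.5,.016),onz(d,316,219.5,.016)
print(l,r,t,b,"centre",(l[0]+r[0])/2,(t[1]+b[1])/2)
E
```

```text
row157 [120 121 121 120 120 119 119  74  58  57  58  57  59  58  57  58  58  99
 111 112 111 113 111] [110 112 110  57  59  61  59  91  90  89  90  79 136 177 178 177 177 177
 176 177]
col316 [122 121 136 176 175 161  99  86  94  94  94  89  66  65  64  66  76 105
 117 116] [ 86  84  87  85  85  85  83  83  75  74  74  76  74  74  80  95 110 110
 111 110 111]
col313 [109 107 105  85  85  85  85  85  68  76  73  74 102 111 111 111 110 111
 107  64  65  76  50  51  50  52  54  52  54  59  99 100  94]
[ 0.5649 -0.1128  0.016 ] [ 0.6537 -0.1127  0.016 ] [ 0.609  -0.0717  0.016 ] [ 0.6094 -0.1601  0.016 ] centre 0.6093286717072823 -0.11589599244255011
```

Request:
apply_moves --increments '[0,15,2,0,0,0,14.5,0,10,0,0,0,0,35,0,0,0,0,25,0,0,0,0,9,0]'

```text
clock: 13.3
ee_pos: [0.6064, -0.1135, 0.1023]
eef_rot: [[-0.004, 1.0, -0.006], [1.0, 0.004, 0.002], [0.002, -0.006, -1.0]]
ft_force: [-0.3, 0.5, -1.9]
width: 0.0578
```

Request:
apply_moves --increments '[0,0,0,0,0,0,0,0,0,0,0,0,0,0,0,0,0,0,0,0]'

```text
clock: 13.7
ee_pos: [0.61, -0.1161, 0.1074]
eef_rot: [[-0.002, 1.0, 0.003], [1.0, 0.002, -0.001], [-0.001, 0.003, -1.0]]
ft_force: [-0.1, 0.4, -2.7]
width: 0.0576
```

Request:
apply_moves --increments '[0,0,0,1,0,0,0,0,1,0,0,0,0,0,0,0,0,0,0,0,0,0,0,0,0]'

```text
clock: 14.2
ee_pos: [0.6088, -0.1158, 0.1039]
eef_rot: [[-0.002, 1.0, -0.0], [1.0, 0.002, -0.0], [-0.0, -0.0, -1.0]]
ft_force: [0.8, 0.4, -1.7]
width: 0.0581
```

Request:
apply_moves --increments '[0,0,0,1,0,0,0,0,1,0,0,0,0,0.5,0,0,0,0,0,0,0,0,0,0,0]'

```text
clock: 14.7
ee_pos: [0.6088, -0.1157, 0.1013]
eef_rot: [[-0.002, 1.0, -0.0], [1.0, 0.002, -0.0], [-0.0, -0.0, -1.0]]
ft_force: [-0.6, -0.2, -1.8]
width: 0.0581
```

Request:
apply_moves --increments '[0,0,0,0.5,0,0,0,0,0,0,0,0,0,0,0]'

```text
clock: 15.0
ee_pos: [0.6089, -0.1157, 0.1009]
eef_rot: [[-0.002, 1.0, 0.0], [1.0, 0.002, -0.0], [-0.0, 0.0, -1.0]]
ft_force: [0.1, 0.3, -2.9]
width: 0.0578
```

Request:
apply_moves --increments '[0,0,0,0.5,0,0,0,0,0,0,0,0,0,0,0]'

```text
clock: 15.3
ee_pos: [0.6089, -0.1157, 0.1004]
eef_rot: [[-0.002, 1.0, 0.0], [1.0, 0.002, -0.0], [-0.0, 0.0, -1.0]]
ft_force: [-0.7, -0.0, -2.2]
width: 0.0577
```

Request:
apply_moves --increments '[0,0,0,0.5,0,0,0,0,0,0,0,0,0,0,0]'

```text
clock: 15.6
ee_pos: [0.6089, -0.1158, 0.1]
eef_rot: [[-0.002, 1.0, 0.0], [1.0, 0.002, -0.0], [-0.0, 0.0, -1.0]]
ft_force: [0.3, -0.7, -2.4]
width: 0.0583
```

Request:
apply_moves --increments '[0,0,0,0.5,0,0,0,0,0,0,0,0,0,0,0]'

```text
clock: 15.9
ee_pos: [0.6089, -0.1157, 0.0999]
eef_rot: [[-0.002, 1.0, 0.0], [1.0, 0.002, -0.0], [-0.0, 0.0, -1.0]]
ft_force: [-2.7, 0.2, 4.8]
width: 0.058
```

Contact at z=0.0999 with +5 N. Releasing in small steps, then retreating towards the tweezers.

Request:
apply_moves --increments '[72,0,0,0,0,72,0,0,0,0,80,0,0,0,0,90,0,0,0,0,100,0,0,0,0]'

```text
clock: 16.4
ee_pos: [0.6089, -0.1157, 0.0993]
eef_rot: [[-0.002, 1.0, -0.0], [1.0, 0.002, -0.0], [-0.0, -0.0, -1.0]]
ft_force: [0.4, -0.5, 0.5]
width: 0.0852
```

Request:
apply_moves --increments '[100,0,0,0,0,100,0,0,-15,0,100,0,0,-45,0,100,0,0,-45,0,100,0,0,-45,0]'

```text
clock: 16.9
ee_pos: [0.6085, -0.1156, 0.2508]
eef_rot: [[-0.002, 1.0, -0.001], [1.0, 0.002, 0.0], [0.0, -0.001, -1.0]]
ft_force: [0.8, -0.2, 0.2]
width: 0.0853
```

Request:
apply_moves --increments '[100,-35,0,0,0,100,-35,0,0,0,100,0,0,0,0,100,0,0,0,0,100,0,0,0,0]'

```text
clock: 17.4
ee_pos: [0.6088, -0.185, 0.249]
eef_rot: [[-0.002, 1.0, -0.001], [1.0, 0.002, 0.001], [0.001, -0.001, -1.0]]
ft_force: [0.6, -0.1, 0.8]
width: 0.0853
```

```bash
python3 - <<'E'
from m import *
s=sensors.state();print(s["clock"],s["ee_pos"],s["ft_force"])
d=snap("wrist","w6"); H,S,V=hsv(d)
m=(V<115)&(S>50)&(H>95)&(H<125)
for k,p in dict(cp=(.591,.001,.016),jp=(.609,-.115,.016),tp=(.6125,-.2225,.016)).items(): rep(k,d,m,proj(d,p),.016)
rep("lid",d,(S<40)&(V>70)&(V<150),proj(d,(.609,-.115,.076)),.076)
E
```

```text
17.4 [ 0.6088 -0.185   0.249 ] [ 0.5619 -0.0605  0.7872]
cp [334.3  85.6] 833 centroid mm [ 627.5 -104. ] rect [ 631.1 -104.8] [38.  82.9] 28.7
jp [334.3  85.6] 833 centroid mm [ 627.5 -104. ] rect [ 631.1 -104.8] [38.  82.9] 28.7
tp [318.2 217.8] 2280 centroid mm [ 614.7 -223.2] rect [ 613.4 -224.2] [121.   39.2] 18.8
lid [312.   98.8] 4865 centroid mm [ 608.9 -113.3] rect [ 608.8 -114.4] [60.6 61.2] 0.1
```

View pics/w6.png

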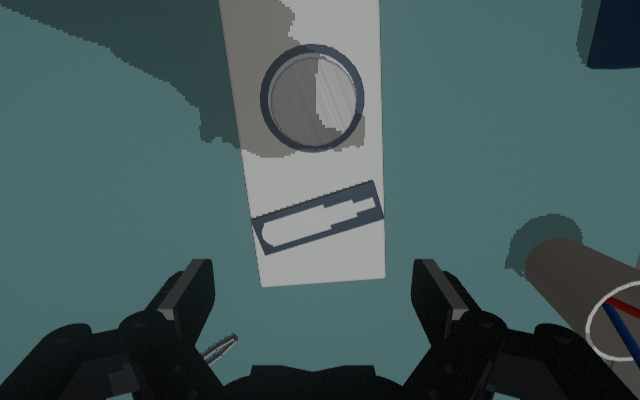

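Jar lid is 1.5 mm or less from the pad centre. Tweezers pad is at (0.6138, -0.2237), yaw 18.8°. Moving over the tweezers and turning to yaw 40°.

Request:
apply_moves --increments '[100,-36,-20,0,0,100,-36,-20,0,0,100,-36,-20,0,0,100,-36,-20,0,0,100,-36,-20,0,0]'

```text
clock: 17.95
ee_pos: [0.5089, -0.366, 0.2494]
eef_rot: [[-0.004, 1.0, -0.0], [1.0, 0.004, 0.0], [0.0, -0.0, -1.0]]
ft_force: [1.1, -0.0, 0.2]
width: 0.0853
```

Request:
apply_moves --increments '[100,-36,-21,0,0,100,0,0,0,8.4,100,0,0,0,8.4,100,0,0,0,8.4,100,0,0,0,8.4]'

```text
clock: 18.45
ee_pos: [0.4887, -0.401, 0.2492]
eef_rot: [[0.556, 0.831, -0.0], [0.831, -0.556, 0.001], [0.0, -0.001, -1.0]]
ft_force: [0.3, 0.1, -0.1]
width: 0.0851
```

Request:
apply_moves --increments '[100,0,0,0,8.4,100,0,0,0,8,100,0,0,0,0,100,0,0,0,0,100,0,0,0,0]'

```text
clock: 18.95
ee_pos: [0.4886, -0.4015, 0.2494]
eef_rot: [[0.763, 0.646, -0.0], [0.646, -0.763, 0.0], [-0.0, -0.0, -1.0]]
ft_force: [-0.1, -0.7, 0.1]
width: 0.0856
```

```bash
python3 - <<'E'
from m import *
s=sensors.state();print(s["clock"],s["ee_pos"],s["eef_rot"].round(4)[:,0])
d=snap("wrist","w7"); H,S,V=hsv(d)
p=proj(d,(.487,-.401,.008));print(p)
for m in ((S<60)&(V>70),(S<80)&(V>50)): 
  h=rep("tw",d,m,p,.008)
cv2.imwrite("pics/c7.png",cv2.resize(d["frame"][100:280,200:460],None,fx=3,fy=3))
E
```

```text
18.95 [ 0.4886 -0.4015  0.2494] [ 0.7631  0.6463 -0.    ]
(np.float64(310.9762607724098), np.float64(177.63266622851395))
tw [311.5 176. ] 634 centroid mm [ 488.5 -400.4] rect [ 487.2 -401.4] [95.7 12.5] 40.3
tw [307.7 185.4] 119429 centroid mm [ 479.2 -403.5] rect [ 438.3 -420.5] [395.7 686.8] 40.2
```

View pics/c7.png

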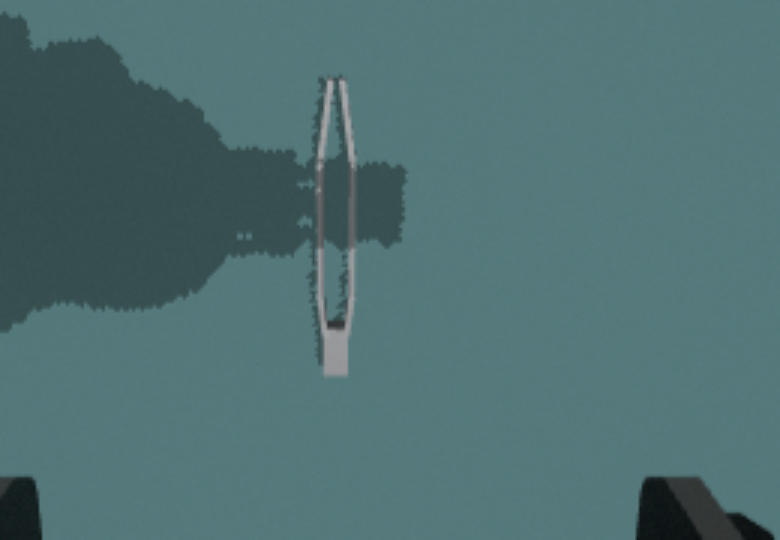

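Tweezers lie along the tool x, centred about 1 mm from the TCP (tips at crop (335,78), tail (335,375)). Descending slowly.

Request:
apply_moves --increments '[100,-0.7,-1,40,0,60,0,0,50,0,40,0,0,50,0,40,0,0,20,0,40,0,0,8,0]'

```text
clock: 19.5
ee_pos: [0.4855, -0.3999, 0.078]
eef_rot: [[0.764, 0.645, -0.004], [0.645, -0.764, 0.004], [-0.001, -0.006, -1.0]]
ft_force: [-1.2, 0.4, 0.6]
width: 0.0342
```

Request:
apply_moves --increments '[40,0,0,3,0,40,0,0,0,0,40,0,0,0,0,40,0,0,0,0,40,0,0,0,0]'

```text
clock: 20.0
ee_pos: [0.4879, -0.4022, 0.0796]
eef_rot: [[0.765, 0.644, 0.002], [0.644, -0.765, -0.002], [0.0, 0.002, -1.0]]
ft_force: [0.0, 0.4, 0.2]
width: 0.0342
```

Request:
apply_moves --increments '[40,0,0,2,0,40,0,0,1,0,0,0,0,0,0,0,0,0,0,0,0,0,0,0,0]'

```text
clock: 20.5
ee_pos: [0.4873, -0.4017, 0.0755]
eef_rot: [[0.765, 0.644, 0.0], [0.644, -0.765, -0.0], [-0.0, 0.0, -1.0]]
ft_force: [0.0, 0.0, -0.3]
width: 0.0097
```

Request:
apply_moves --increments '[0,0,0,0,0,0,0,0,0,0,0,0,0,0,0,0,0,0,0,0,0,0,0,0,0]'

```text
clock: 21.0
ee_pos: [0.4873, -0.4017, 0.0754]
eef_rot: [[0.765, 0.644, 0.0], [0.644, -0.765, -0.0], [-0.0, 0.0, -1.0]]
ft_force: [-0.2, 0.1, -0.1]
width: 0.0095
```

Request:
apply_moves --increments '[0,0,0,-10,0,0,0,0,-40,0,0,0,0,-40,0,0,0,0,-20,0,0,0,0,0,7]'

```text
clock: 21.5
ee_pos: [0.4891, -0.4035, 0.1908]
eef_rot: [[0.839, 0.544, 0.006], [0.544, -0.839, -0.006], [0.002, 0.008, -1.0]]
ft_force: [-0.1, -0.7, -0.4]
width: 0.0093
```

Request:
apply_moves --increments '[0,0,0,0,7,0,0,0,0,7.3,0,0,0,0,0,0,0,0,0,0,0,0,0,0,0]'

```text
clock: 22.0
ee_pos: [0.4873, -0.4016, 0.1856]
eef_rot: [[0.946, 0.324, 0.0], [0.324, -0.946, -0.0], [0.0, 0.0, -1.0]]
ft_force: [-1.0, 0.3, -0.1]
width: 0.0098
```

```bash
python3 - <<'E'
from m import *
s=sensors.state();print(s["clock"],s["ee_pos"],s["eef_rot"].round(4)[:,0],s["width"],s["ft_force"])
d=snap("wrist","w8"); H,S,V=hsv(d)
z=s["ee_pos"][2]-.0754+.009
print(proj(d,(*s["ee_pos"][:2],z)))
E
```

```text
22.0 [ 0.4873 -0.4016  0.1856] [0.946  0.3242 0.    ] 0.009813912452464163 [-0.9518  0.3102 -0.1182]
(np.float64(312.72942145296963), np.float64(271.4114812721029))
```

View pics/w8.png

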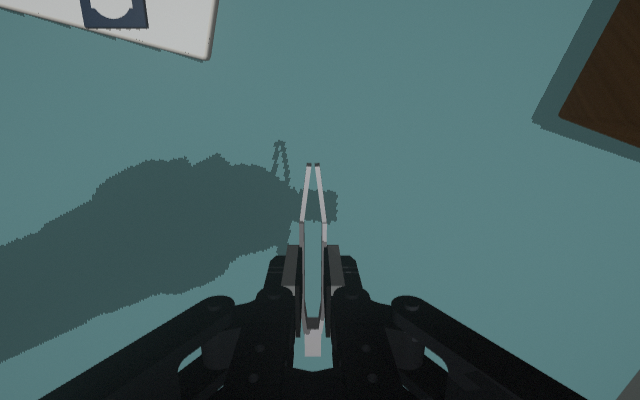

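Tweezers are held level and in line: tips (313,163), tail end (313,357).

```bash
python3 - <<'E'
from m import *
s=sensors.state(); d=snap("wrist"); T=s["ee_pos"]; R=s["eef_rot"]
z=T[2]-.0754+.009
t,b=onz(d,313.5,162.5,z),onz(d,313,357.5,z)
print(t,b,np.linalg.norm(t-b),np.degrees(np.arctan2(*(t-b)[1::-1])))
c=(t+b)/2; off=R.T@(c-T); print("offset tool mm",off*1e3)
sh=R.T@(np.array([.6138,-.2237,0])-c); print("shift tool mm",sh*1e3)
E
```

```text
[ 0.5344 -0.3858  0.1191] [ 0.4422 -0.4171  0.1191] 0.09737675176758478 18.762157481815326
offset tool mm [ 1.0668  0.1883 66.4   ]
shift tool mm [ 176.3003 -127.5665  119.0942]
```

Request:
apply_moves --increments '[0,35.3,-25.5,0,0,0,35.3,-25.5,0,0,0,35.3,-25.5,0,0,0,35.3,-25.5,0,0,0,35.3,-25.5,0,0]'

```text
clock: 22.6
ee_pos: [0.614, -0.2226, 0.1855]
eef_rot: [[0.946, 0.323, 0.0], [0.323, -0.946, -0.0], [0.0, 0.0, -1.0]]
ft_force: [0.5, 0.7, -0.5]
width: 0.0092
```

Request:
apply_moves --increments '[0,0,0,30,0,0,0,0,20,0,0,0,0,10,0,0,0,0,0,0,0,0,0,0,0]'

```text
clock: 23.1
ee_pos: [0.6133, -0.2246, 0.1261]
eef_rot: [[0.947, 0.322, 0.001], [0.322, -0.947, -0.0], [0.0, 0.001, -1.0]]
ft_force: [0.6, 0.7, 0.5]
width: 0.0098
```

Request:
apply_moves --increments '[0,0,0,0,0,0,0,0,0,0]'

```text
clock: 23.3
ee_pos: [0.6139, -0.2247, 0.1268]
eef_rot: [[0.947, 0.322, 0.002], [0.322, -0.947, -0.001], [0.002, 0.002, -1.0]]
ft_force: [-0.9, -0.0, -0.4]
width: 0.0097
```

```bash
python3 - <<'E'
from m import *
s=sensors.state();print(s["clock"],s["ee_pos"],s["eef_rot"].round(4)[:,0],s["ft_force"])
d=snap("wrist","w9")
c=np.array([.6138,-.2237,.016]);a=np.radians(18.8);e=np.array([np.cos(a),np.sin(a),0])*.061;f=np.array([-np.sin(a),np.cos(a),0])*.02
for i,j in ((1,1),(1,-1),(-1,1),(-1,-1)): print(np.round(proj(d,c+i*e+j*f),1))
E
```

```text
23.3 [ 0.6139 -0.2247  0.1268] [0.9467 0.3221 0.0018] [-0.8971 -0.0103 -0.3657]
[272.  123.7]
[348.9 123.6]
[279.1 321.8]
[342.8 321.7]
```

View pics/w9.png

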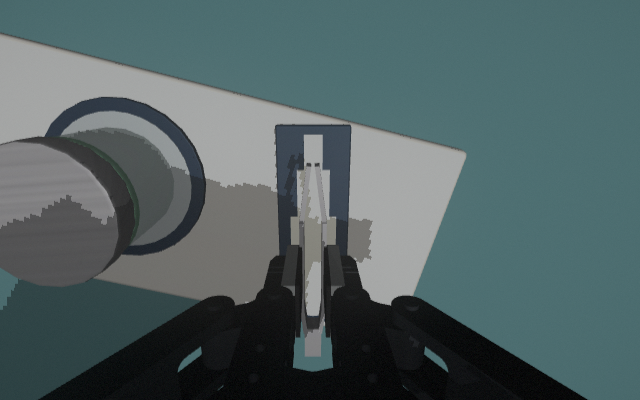

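Pad front corners are (275,125) and (351,126), and the tweezers line is centred laterally at u≈313. A -1.3 mm trim along x, then lower.

Request:
apply_moves --increments '[0,-1.3,0,12,0,0,0,0,10,0,0,0,0,6,0,0,0,0,3,0,0,0,0,0,0]'

```text
clock: 23.85
ee_pos: [0.6114, -0.2242, 0.0934]
eef_rot: [[0.947, 0.323, -0.002], [0.323, -0.947, 0.001], [-0.001, -0.001, -1.0]]
ft_force: [0.2, 0.6, -1.1]
width: 0.0095
```

Request:
apply_moves --increments '[0,0,0,0,0,0,0,0,0,0,0,0,0,1,0,0,0,0,0,0,0,0,0,0,0]'

```text
clock: 24.35
ee_pos: [0.612, -0.2245, 0.0935]
eef_rot: [[0.947, 0.322, 0.0], [0.322, -0.947, -0.0], [0.0, 0.0, -1.0]]
ft_force: [0.5, -0.6, -0.1]
width: 0.0094
```

Request:
apply_moves --increments '[0,0,0,1,0,0,0,0,0,0,0,0,0,0,0]'

```text
clock: 24.65
ee_pos: [0.6119, -0.2244, 0.0923]
eef_rot: [[0.947, 0.323, -0.0], [0.323, -0.947, -0.0], [-0.0, 0.0, -1.0]]
ft_force: [0.2, 0.7, -0.5]
width: 0.0096
```

Request:
apply_moves --increments '[0,0,0,0.7,0,0,0,0,0,0,0,0,0,0.5,0,0,0,0,0,0,0,0,0,0,0]'

```text
clock: 25.15
ee_pos: [0.612, -0.2245, 0.0914]
eef_rot: [[0.947, 0.322, 0.0], [0.322, -0.947, -0.0], [0.0, 0.0, -1.0]]
ft_force: [-1.6, -0.0, 2.9]
width: 0.0096
```

Request:
apply_moves --increments '[15,0,0,0,0,25,0,0,0,0,35,0,0,0,0,35,0,0,0,0,35,0,0,-5,0]'

```text
clock: 25.65
ee_pos: [0.6114, -0.2242, 0.0955]
eef_rot: [[0.947, 0.323, -0.001], [0.323, -0.947, 0.001], [-0.001, -0.001, -1.0]]
ft_force: [-0.3, -0.6, 0.9]
width: 0.03
```

Request:
apply_moves --increments '[40,0,0,-40,0,40,0,0,-45,0,40,0,0,-45,0,40,0,0,-25,0,40,0,0,0,0]'

```text
clock: 26.15
ee_pos: [0.6142, -0.2255, 0.2572]
eef_rot: [[0.947, 0.323, 0.009], [0.323, -0.947, -0.004], [0.007, 0.007, -1.0]]
ft_force: [0.6, -1.4, -0.4]
width: 0.0343
```

Request:
apply_moves --increments '[60,0,0,0,0,60,0,0,0,0,60,0,0,0,0]'

```text
clock: 26.45
ee_pos: [0.6111, -0.224, 0.2492]
eef_rot: [[0.947, 0.323, -0.003], [0.323, -0.947, 0.001], [-0.003, -0.002, -1.0]]
ft_force: [-0.2, 0.4, 0.1]
width: 0.0512
```

```bash
python3 - <<'E'
from m import *
s=sensors.state();print(s["clock"],s["ee_pos"],s["eef_rot"].round(4)[:,0],s["ft_force"])
d=snap("wrist","w10"); H,S,V=hsv(d)
rep("tp",d,(V<115)&(S>50)&(H>95)&(H<125),proj(d,(.6138,-.2237,.016)),.016)
u,v=map(int,proj(d,(.6138,-.2237,.016)))
cv2.imwrite("pics/c10.png",cv2.resize(d["frame"][v-90:v+90,u-130:u+130],None,fx=3,fy=3)); print(u-130,v-90)
E
```

```text
26.45 [ 0.6111 -0.224   0.2492] [ 0.9466  0.3225 -0.0026] [-0.1869  0.4271  0.1142]
tp [315.3 170.5] 2660 centroid mm [ 618.4 -223.3] rect [ 613.8 -224.9] [120.   39.2] 18.8
184 85
```

View pics/c10.png

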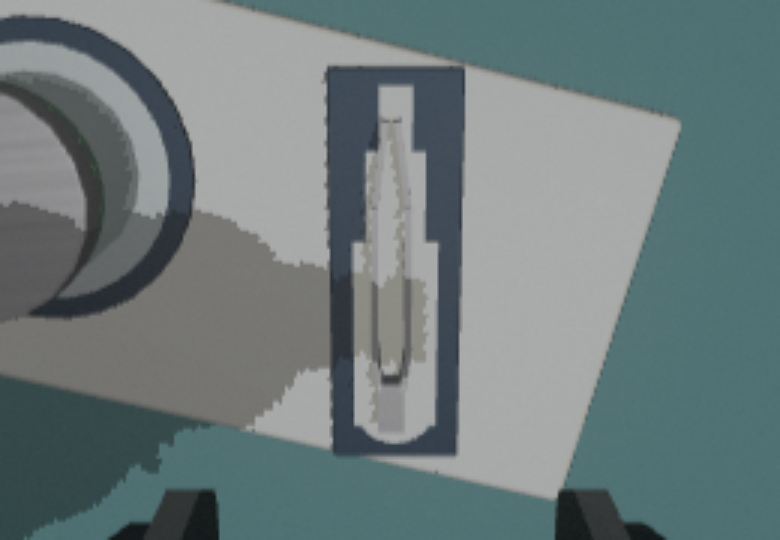

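```bash
python3 - <<'E'
from m import *
d=snap("wrist"); s=sensors.state(); R=s["eef_rot"]; T=s["ee_pos"]; print(T)
f=lambda u,v,z:onz(d,184+u/3,85+v/3,z)
t,b=f(391,119,.025),f(391,433,.0245); c=(t+b)/2
p=np.mean([f(328,67,.016),f(464,68,.016),f(335,455,.016),f(457,455,.016)],axis=0)
print(np.linalg.norm(t-b),c,p,R.T@(c-p)*1e3, R.T@(t-b)*1e3)
E
```

```text
[ 0.6113 -0.2241  0.2496]
0.09620494370594818 [ 0.6124 -0.2245  0.0248] [ 0.614  -0.2256  0.016 ] [-1.1828 -1.5541 -8.7444] [96.2023 -0.0983 -0.7038]
```

Tweezers are about 1.2 mm and 1.6 mm off centre, less than 0.5° out of line; accepted. Now to the clipper, with a half-turn so the last joint stays in range for placing.

Request:
apply_moves --increments '[100,-9.2,-42.8,0,0,100,-9.2,-42.8,0,0,100,-9.2,-42.8,0,0,100,-9.2,-42.8,0,0,100,-9.2,-42.8,0,0]'

```text
clock: 27.05
ee_pos: [0.498, -0.0354, 0.2505]
eef_rot: [[0.947, 0.322, -0.001], [0.322, -0.947, 0.0], [-0.001, -0.001, -1.0]]
ft_force: [0.1, 0.6, 0.6]
width: 0.0855
```

Request:
apply_moves --increments '[100,-9.2,-42.8,0,0,100,-9.2,-42.8,0,0,100,-9.2,-42.8,0,0,100,0,0,0,-8.4,100,0,0,0,-8.4]'

```text
clock: 27.55
ee_pos: [0.4306, 0.0771, 0.2508]
eef_rot: [[0.808, 0.59, -0.001], [0.59, -0.808, -0.0], [-0.001, -0.0, -1.0]]
ft_force: [0.8, 0.2, 0.3]
width: 0.0855
```

Request:
apply_moves --increments '[100,0,0,0,-8.4,100,0,0,0,-8.4,100,0,0,0,-8.4,100,0,0,0,-8.4,100,0,0,0,-8.4]'

```text
clock: 28.05
ee_pos: [0.4315, 0.0759, 0.2507]
eef_rot: [[0.209, 0.978, -0.001], [0.978, -0.209, -0.0], [-0.0, -0.001, -1.0]]
ft_force: [-1.2, -0.5, 0.0]
width: 0.0852
```

Request:
apply_moves --increments '[100,0,0,0,-8.4,100,0,0,0,-8.4,100,0,0,0,-8.4,100,0,0,0,-8.4,100,0,0,0,-8.4]'

```text
clock: 28.55
ee_pos: [0.4315, 0.0759, 0.2506]
eef_rot: [[-0.499, 0.866, -0.001], [0.866, 0.499, -0.0], [0.0, -0.001, -1.0]]
ft_force: [0.1, 0.3, -0.0]
width: 0.0855
```

Request:
apply_moves --increments '[100,0,0,0,-8.4,100,0,0,0,-8.4,100,0,0,0,-8.4,100,0,0,0,-8.4,100,0,0,0,-8.4]'

```text
clock: 29.05
ee_pos: [0.4315, 0.0759, 0.2507]
eef_rot: [[-0.951, 0.31, -0.001], [0.31, 0.951, -0.0], [0.001, -0.0, -1.0]]
ft_force: [-0.2, 0.2, 0.1]
width: 0.0853
```

Request:
apply_moves --increments '[100,0,0,0,-8.4,100,0,0,0,-8.4,100,0,0,0,-8.4,100,0,0,0,-8.4,100,0,0,0,-5.4]'

```text
clock: 29.55
ee_pos: [0.4315, 0.0759, 0.2506]
eef_rot: [[-0.934, -0.356, -0.001], [-0.356, 0.934, -0.0], [0.001, 0.0, -1.0]]
ft_force: [0.0, 0.5, 1.0]
width: 0.0854
```

Request:
apply_moves --increments '[100,0,0,0,0,100,0,0,0,0,100,0,0,0,0]'

```text
clock: 29.85
ee_pos: [0.4318, 0.0759, 0.251]
eef_rot: [[-0.936, -0.351, -0.0], [-0.351, 0.936, -0.0], [0.0, 0.0, -1.0]]
ft_force: [0.2, 0.0, -0.3]
width: 0.0854
```

```bash
python3 - <<'E'
from m import *
s=sensors.state();print(s["clock"],s["ee_pos"],s["eef_rot"].round(4)[:,0],s["joints"][5])
d=snap("wrist","w11"); H,S,V=hsv(d); p=proj(d,(.431,.076,.012)); print(p)
for z in (.007,.012): rep("cl",d,(S<60)&(V>70),p,z)
u,v=map(int,p); print(u-90,v-75)
cv2.imwrite("pics/c11.png",cv2.resize(d["frame"][v-75:v+75,u-90:u+90],None,fx=4,fy=4))
E
```

```text
29.85 [0.4318 0.0759 0.251 ] [-0.9364 -0.3508  0.0004] -0.3292858249346025
(np.float64(312.6803230324646), np.float64(174.94659414772738))
cl [312.9 174.5] 808 centroid mm [431.6  76.5] rect [432.4  76.7] [57.6 12.8] 22.0
cl [312.9 174.5] 808 centroid mm [430.5  76.1] rect [431.2  76.3] [56.7 12.6] 22.0
222 99
```

View pics/c11.png

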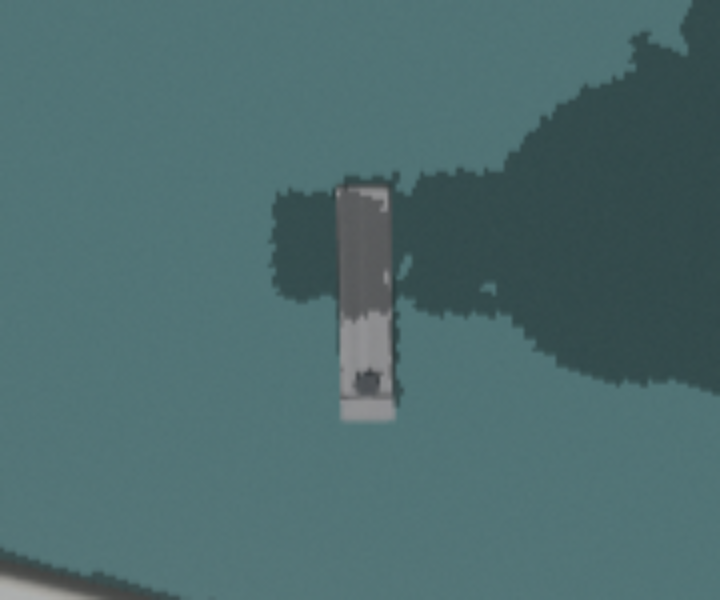

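Clipper lies along tool x (image tilt about 1°), lever up, at (0.4313, 0.0764). Descending as before.

Request:
apply_moves --increments '[100,0,0.5,40,-1.3,60,0,0,50,0,40,0,0,50,0,40,0,0,20,0,40,0,0,8,0]'

```text
clock: 30.4
ee_pos: [0.4295, 0.0763, 0.0808]
eef_rot: [[-0.928, -0.373, -0.005], [-0.373, 0.928, -0.0], [0.005, 0.002, -1.0]]
ft_force: [0.1, 0.5, 0.1]
width: 0.0343
```

Request:
apply_moves --increments '[40,0,0,3,0,40,0,0,0,0,40,0,0,0,0,40,0,0,2,0,40,0,0,0,0]'

```text
clock: 30.9
ee_pos: [0.4324, 0.0764, 0.0788]
eef_rot: [[-0.928, -0.373, 0.002], [-0.373, 0.928, -0.0], [-0.001, -0.001, -1.0]]
ft_force: [-0.2, -0.7, 0.2]
width: 0.0341
```

Request:
apply_moves --increments '[40,0,0,0,0,40,0,0,0,0,40,0,0,0,0]'

```text
clock: 31.2
ee_pos: [0.4317, 0.0763, 0.0782]
eef_rot: [[-0.928, -0.373, 0.0], [-0.373, 0.928, -0.0], [-0.0, -0.0, -1.0]]
ft_force: [-0.5, 0.8, 0.4]
width: 0.0346
```

Lower 2 mm more, close, then lift.

Request:
apply_moves --increments '[40,0,0,2,0,40,0,0,0,0,0,0,0,0,0,0,0,0,0,0,0,0,0,0,0]'

```text
clock: 31.7
ee_pos: [0.4317, 0.0764, 0.0763]
eef_rot: [[-0.928, -0.373, -0.0], [-0.373, 0.928, -0.0], [0.0, -0.0, -1.0]]
ft_force: [-1.0, -0.4, 1.6]
width: 0.0103
```

Request:
apply_moves --increments '[0,0,0,0,0,0,0,0,0,0,0,0,0,0,0,0,0,0,0,0,0,0,0,0,0]'

```text
clock: 32.2
ee_pos: [0.4316, 0.0764, 0.0763]
eef_rot: [[-0.928, -0.373, -0.0], [-0.373, 0.928, -0.0], [0.0, -0.0, -1.0]]
ft_force: [-1.6, -0.9, 5.8]
width: 0.0102
```

Request:
apply_moves --increments '[0,0,0,-10,0,0,0,0,-40,0,0,0,0,-40,0,0,0,0,-20,0,0,0,0,0,-8]'

```text
clock: 32.7
ee_pos: [0.4344, 0.0765, 0.1901]
eef_rot: [[-0.865, -0.502, 0.008], [-0.502, 0.865, 0.0], [-0.007, -0.004, -1.0]]
ft_force: [0.2, -0.3, -0.6]
width: 0.0102
```

Request:
apply_moves --increments '[0,0,0,0,8.4,0,0,0,0,8.4,0,0,0,0,8.4,0,0,0,0,8.4,0,0,0,0,8.4]'

```text
clock: 33.2
ee_pos: [0.4318, 0.0764, 0.1866]
eef_rot: [[-0.977, 0.215, 0.0], [0.215, 0.977, -0.0], [-0.0, 0.0, -1.0]]
ft_force: [-0.5, 0.3, -0.5]
width: 0.01
```

Request:
apply_moves --increments '[0,0,0,0,3,0,-43,-8,0,0,0,-43,-8,0,0,0,-43,-8,0,0,0,-43,-8,0,0]'

```text
clock: 33.7
ee_pos: [0.5909, -0.0001, 0.1865]
eef_rot: [[-0.966, 0.26, 0.0], [0.26, 0.966, 0.0], [-0.0, 0.0, -1.0]]
ft_force: [0.3, 1.0, -0.4]
width: 0.0103
```

Request:
apply_moves --increments '[0,0,0,20,0,0,0,0,20,0,0,0,0,10,0,0,0,0,0,0,0,0,0,0,0]'

```text
clock: 34.2
ee_pos: [0.5894, 0.0009, 0.1367]
eef_rot: [[-0.966, 0.26, 0.0], [0.26, 0.966, -0.0], [-0.0, -0.0, -1.0]]
ft_force: [-0.1, 0.8, -0.2]
width: 0.0101
```

Request:
apply_moves --increments '[0,0,0,0,0,0,0,0,0,0,0,0,0,0,0]'

```text
clock: 34.5
ee_pos: [0.5898, 0.0008, 0.137]
eef_rot: [[-0.966, 0.26, 0.001], [0.26, 0.966, -0.0], [-0.001, 0.0, -1.0]]
ft_force: [0.2, 0.4, 0.7]
width: 0.0099
```

```bash
python3 - <<'E'
from m import *
s=sensors.state();print(s["clock"],s["ee_pos"],s["eef_rot"].round(4)[:,0],s["ft_force"],s["width"])
d=snap("wrist","w12")
c=np.array([.5907,.0012,.016]);a=np.radians(-15);e=np.array([np.cos(a),np.sin(a),0])*.043;f=np.array([-np.sin(a),np.cos(a),0])*.021
for i,j in ((1,1),(1,-1),(-1,1),(-1,-1)): print(np.round(proj(d,c+i*e+j*f),1))
z=s["ee_pos"][2]-.0763+.010; x=s["eef_rot"][:,0]
for k in (.028,-.028): print("clip end",proj(d,np.r_[s["ee_pos"][:2],z]+k*x))
E
```

```text
34.5 [0.5898 0.0008 0.137 ] [-0.9656  0.2601 -0.0014] [0.2168 0.3845 0.6734] 0.00986175817856805
[345.6 286.2]
[279.9 286.4]
[349.8 152.7]
[275.2 152.8]
clip end (np.float64(311.21443118216484), np.float64(209.19127848661503))
clip end (np.float64(311.4298024239536), np.float64(321.11748233936333))
```

View pics/w12.png

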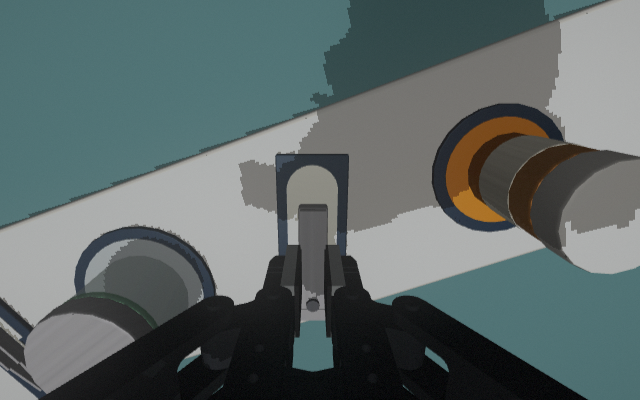

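Pad's front edge is at (276–349, 154). The clipper is centred at u≈313 with its front end at v≈205–211, so a trim of about -1.6 mm along x, then lower.

Request:
apply_moves --increments '[0,-1.6,0.4,15,0,0,0,0,14,0,0,0,0,8,0,0,0,0,4,0,0,0,0,0,0]'

```text
clock: 35.05
ee_pos: [0.5907, 0.0007, 0.0948]
eef_rot: [[-0.966, 0.26, -0.001], [0.26, 0.966, 0.0], [0.001, -0.0, -1.0]]
ft_force: [0.0, -0.5, -0.6]
width: 0.0098
```

Request:
apply_moves --increments '[0,0,0,0,0,0,0,0,0,0,0,0,0,1,0,0,0,0,0,0,0,0,0,0,0]'

```text
clock: 35.55
ee_pos: [0.5912, 0.0007, 0.0943]
eef_rot: [[-0.966, 0.26, 0.0], [0.26, 0.966, -0.0], [-0.0, -0.0, -1.0]]
ft_force: [-0.3, -0.1, -0.1]
width: 0.0101
```

Request:
apply_moves --increments '[0,0,0,1,0,0,0,0,0,0,0,0,0,0,0]'

```text
clock: 35.85
ee_pos: [0.591, 0.0006, 0.0931]
eef_rot: [[-0.966, 0.26, -0.0], [0.26, 0.966, -0.0], [0.0, -0.0, -1.0]]
ft_force: [0.5, 0.2, -0.2]
width: 0.0099
```

Request:
apply_moves --increments '[0,0,0,0.7,0,0,0,0,0,0,0,0,0,0,0]'

```text
clock: 36.15
ee_pos: [0.5911, 0.0007, 0.0924]
eef_rot: [[-0.966, 0.26, -0.0], [0.26, 0.966, -0.0], [0.0, -0.0, -1.0]]
ft_force: [-1.2, 0.7, 0.6]
width: 0.0108
```

Request:
apply_moves --increments '[15,0,0,0.3,0,25,0,0,0,0,35,0,0,0,0,35,0,0,0,0,35,0,0,-5,0]'

```text
clock: 36.65
ee_pos: [0.5906, 0.0007, 0.0968]
eef_rot: [[-0.966, 0.26, -0.001], [0.26, 0.966, 0.0], [0.001, -0.0, -1.0]]
ft_force: [0.4, 0.2, 0.4]
width: 0.0301
```

Request:
apply_moves --increments '[40,0,0,-40,0,40,0,0,-45,0,40,0,0,-45,0,60,0,0,-45,0,60,0,0,-30,0]'

```text
clock: 37.15
ee_pos: [0.5917, 0.0006, 0.3066]
eef_rot: [[-0.966, 0.26, 0.005], [0.26, 0.966, -0.001], [-0.005, 0.001, -1.0]]
ft_force: [1.0, -0.3, -0.5]
width: 0.0512
```

Request:
apply_moves --increments '[60,-20,0,0,0,60,0,0,0,0,60,0,0,0,0,60,0,0,0,0,60,0,0,0,0]'

```text
clock: 37.65
ee_pos: [0.6095, -0.0043, 0.3013]
eef_rot: [[-0.966, 0.26, -0.002], [0.26, 0.966, 0.0], [0.002, -0.0, -1.0]]
ft_force: [0.3, 0.1, -0.2]
width: 0.0512
```

```bash
python3 - <<'E'
from m import *
s=sensors.state();print(s["clock"],s["ee_pos"],s["eef_rot"].round(4)[:,0],s["ft_force"])
d=snap("wrist","w13")
H,S,V=hsv(d)
rep("cp",d,(V<115)&(S>50)&(H>95)&(H<125),proj(d,(.591,.001,.016)),.016)
cv2.imwrite("pics/c13.png",cv2.resize(d["frame"][60:340,120:520],None,fx=2,fy=2))
E
```

```text
37.65 [ 0.6095 -0.0043  0.3013] [-0.9656  0.2601  0.0022] [ 0.2637  0.1022 -0.2491]
cp [311.7 159.6] 633 centroid mm [602.8  -2.8] rect [602.4  -2.3] [41.  58.7] 74.9
```

View pics/c13.png

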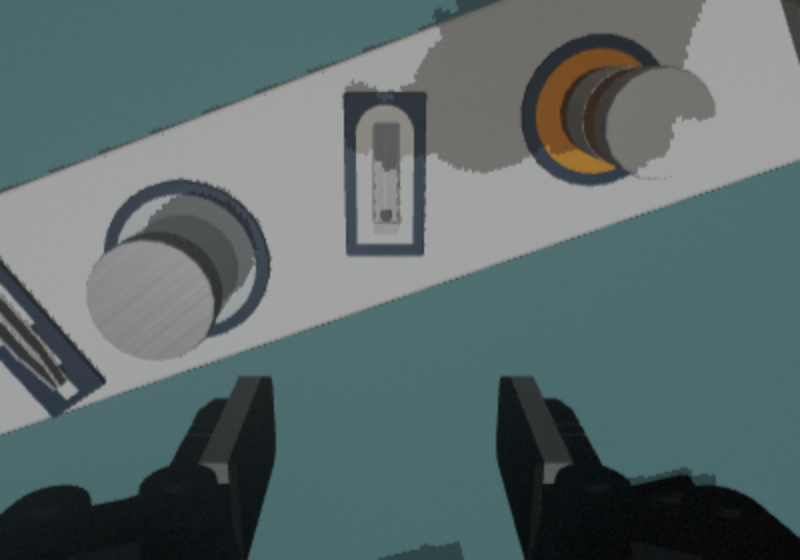

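```bash
python3 - <<'E'
from m import *
d=snap("wrist"); R=sensors.state()["eef_rot"]
f=lambda u,v,z:onz(d,120+u/2,60+v/2,z)
p=np.mean([f(344,93,.016),f(426,93,.016),f(348,255,.016),f(424,255,.016)],axis=0)
t,b=f(386,122,.026),f(387,234,.024); c=(t+b)/2
print("clip len",np.linalg.norm(t-b),"c",c,"pad",p,"off tool mm",R.T@(c-p)*1e3)
for n,cap,ring,z in (("bottle",(661,123),(598,110),.094),("jar",(151,299),(188,259),.076)):
    print(n,f(*cap,z),"pad",f(*ring,.016))
print("bottle-ring left/top/bot",f(521,115,.016),f(600,34,.016),f(600,186,.016)); print("cap l r t b",f(606,120,.094),f(716,110,.094),f(660,66,.094),f(660,180,.094))
for n in ("scene","side"):
    a=snap(n,"fin_"+n)
    H,S,V=hsv(a)
    print(n,"tumbler",proj(a,(.488,.399,.085)),"cap at pad centre",proj(a,(.587,.1145,.094)))
    tb=(H>105)&(H<125)&(S>120)
    c2,_,A,_=blob(a,tb,*proj(a,(.488,.399,.05))); print("tumbler blob",c2,A)
    o=cv2.imread(f"pics/{n}0.png"); 
    print("diff organiser/tumbler", [float(np.abs(o[y-12:y+12,x-12:x+12].astype(int)-a["frame"][y-12:y+12,x-12:x+12]).mean()) for x,y in ([(396,176),(430,127)] if n=="scene" else [(296,149),(259,118)])])
A=cv2.imread("pics/fin_scene.png");B=cv2.imread("pics/fin_side.png")
cv2.imwrite("pics/fin.png",np.hstack([cv2.resize(A[110:330,200:460],None,fx=1.5,fy=1.5),cv2.resize(B[80:300,230:490],None,fx=1.5,fy=1.5)]))
E
```

```text
clip len 0.05770427179393835 c [0.592  0.0018 0.025 ] pad [0.592  0.0013 0.016 ] off tool mm [ 0.1073  0.4969 -9.    ]
bottle [0.5876 0.1162 0.094 ] pad [0.5872 0.1144 0.016 ]
jar [ 0.6088 -0.1148  0.076 ] pad [ 0.6071 -0.1138  0.016 ]
bottle-ring left/top/bot [0.5794 0.0761 0.016 ] [0.5514 0.1216 0.016 ] [0.626  0.1088 0.016 ]
cap l r t b [0.5807 0.0952 0.094 ] [0.5882 0.1379 0.094 ] [0.5658 0.1189 0.094 ] [0.6102 0.1125 0.094 ]
scene tumbler (np.float64(430.23873830058005), np.float64(118.58236998019837)) cap at pad centre (np.float64(367.72363414796087), np.float64(185.5877675590822))
tumbler blob (429.1766109785203, 126.01750198886236) 640
diff organiser/tumbler [5.80787037037037, 4.179398148148148]
side tumbler (np.float64(258.31237403025045), np.float64(107.78029876755728)) cap at pad centre (np.float64(311.72806434296075), np.float64(148.6225986991265))
tumbler blob (258.8880952380952, 116.971768707483) 503
diff organiser/tumbler [11.69212962962963, 2.046875]
```

View pics/fin.png

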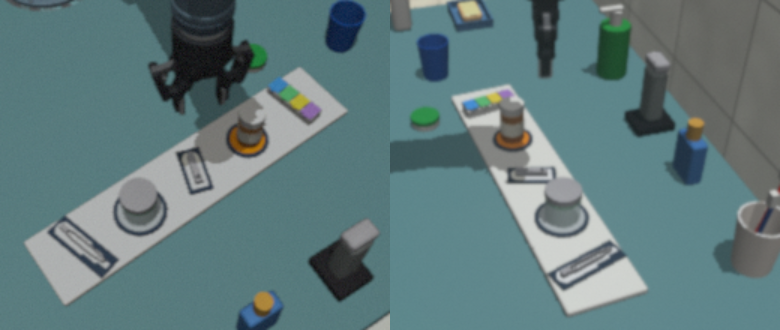

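All four objects are on their pads and within about 2 mm of centre, and the organiser and tumbler have not moved. The gripper is clear, so I'm handing in.

```bash
python3 -c "
from rig import ctrl; print(ctrl.finish_job())"
```

```text
the job is handed in; nothing more can be done
None
```

The bottle, jar, tweezers and clipper are back on their own pads, placed in the order asked. I handed the job in at about 38 s on the robot's clock; the hand-in gave no verdict.

Last checks, from the wrist camera, whose calibration is good to about 2 mm:

| Item | Distance from pad centre | Orientation |
|---|---|---|
| Bottle | about 2 mm | upright |
| Jar | about 2 mm | upright |
| Tweezers | about 2 mm | flat, less than 0.5° out of line |
| Clipper | about 0.5 mm | flat, lever up, in line |

- **Jar:** I lowered it in 0.5 mm steps until it touched at about 5 N, and only then opened the fingers.
- **Pill organiser and tumbler:** the arm never went near them, and both show in the same places in the final pictures. The picture difference over the organiser in the side view was somewhat larger than elsewhere. I put that down to the bottle and the arm's shadow now falling in that patch, but did not check it further.
- **Disagreements:** the side camera's positions differed from the other two by 3–4 mm in places, so I relied on the wrist camera. The finger opening read about 10 mm on both the 12 mm tweezers and the 13 mm clipper, yet both were held securely.

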